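# Clip the battery cover onto the open label printer

## Robot

A 7-joint arm with a two-finger parallel gripper is mounted at the origin on a cart in front of the work surface, level with it; the furniture and walls round the work are solid. World frame = base frame: x ahead of the robot, y to its left, z up, the work surface at z = 0. Lengths are in m, angles in rad, forces in N, time in s.
With the tool pointing down it reaches from about 0.4 to 0.85 m from the base axis. Payload 4.5 kg.
Tool frame: the origin (TCP) lies midway between the tips of the shut fingers; the grasp point (between the pads) lies behind it (r.grip_point_offset is the z of the grasp point in the tool frame, in m); z points along the fingers, y is the line along which they close (so a half turn about z gives the same grasp; the last joint's range is limited). The gripper opens to 88 mm and grips with 3 to 60 N. Pads are 18 mm wide; open, the fingers measure 123 mm over their backs; the gripper's body (75 mm by 187 mm) begins 45 mm behind the grasp point.
Start: joints at [-1.16, 0.689, -0.195, 1.565, 0.157, 0.902, -0.215], TCP at [0.23, 0.581, 0.239] pointing down, gripper open.
Joint ranges: [-3.01, 3.01], [-0.46, 2.08], [-1.47, 1.51], [0.13, 2.56], [-1, 4.14], [0.04, 2.09], [-2.66, 2.66]. Speed limits (rad/s): [2.57, 2.57, 3.14, 3.14, 3.14, 3.14, 3.14].

## Interface

Orientations are given as a unit quaternion [x, y, z, w].
In Python, from plant import r, optics, workorder gives the robot as it stands.
- The arm moves only by the shell command python3 -m creep 'ROWS' [FORCE]. ROWS is JSON, a list of rows, each an object of numbers: "grip": the gripper command: -1 is shut, 1 is fully open, values between are in proportion; "tx", "ty", "tz": the shift along the tool's x, y, z in cm; "spin": the turn about the tool's z in degrees. In form: [{"grip": .., "tx": .., "ty": .., "tz": .., "spin": ..}, ...]. A call has 1 to 8 rows; each row shifts and turns the commanded pose from where the row before left it, along the tool's axes as they then stand; what a row does not reach is not made up. A row lasts 1/12 s, in which the tool goes at most 41.7 mm and 7.16 degrees, less where a joint would pass 70% of its speed; a pose out of reach is approached as far as the arm can. A call with a gripper value outside its range is refused whole. The fingers move at their own pace and stop on an object; FORCE is the grip in N (left out, the last holds). Time passes only in rows, so rows that do not move let the fingers close. It gives the time, the measured TCP pose, the force, the opening and the grip force at its end, in the units of the state.
- r.get_state(): the state, without advancing time (a new reading comes with each control period).
- optics.snapshot(name): name is "scene" or "top" or "wrist"; returns (picture, depth): 400x640x3 uint8, red, green, blue; 400x640 float32, m along the optical axis (not along the pixel's ray), 0 where there is no reading.
- optics.get_calibration(name): a dict with "fx", "fy", "cx", "cy" (pixels), "extrinsics" (4x4, takes a point from world to camera coordinates). Camera axes: x right, y down, z forward; pixel columns grow to the right and rows downward; lengths in m; the calibration is good to about 2 mm. A picture is of the moment at which its call begins: read the wrist's pose just before it. get_calibration takes no time and is no camera call; for the wrist camera it gives the pose at the moment of the call.
- workorder.finish_job(): hands the job in; it is judged then, once.
The state is a dict: "clock": time; "q": joint angles; "qd": joint speeds; "joint_torque": joint torques, N m; "tool_pos": TCP position; "eef_rot": TCP orientation; "contact_force": force on the tool from outside, world axes, zero at the start; "moment": the same for the moment, N m; "opening": opening from 0.0 (shut) to 1.0 (fully open); "finger_force": force on a finger pad.
Only numpy, scipy, OpenCV 4.12 (cv2) and the standard library are available. Lean on these libraries where they do the work, as an engineer would, in place of code of your own. Each camera call takes 0.05 s, during which the arm holds its last target. There are 200 camera calls.

## Task

Two label printers lie on their faces with their battery bays up; one is missing its blue battery cover. Take the loose cover, which has a finger grip on top, set it over the open bay and press it down until the tabs at both ends click in behind the edge and the cover lies flush on the printer, then let go. Leave the tape roll, the blue gift carton and the marker where they are.

Things in the scene. Friction and masses are not known exactly. Their poses are not given: they have to be found in the camera images.
- bay (a point): centre of the open battery bay, at the height of its printer's top face (58 mm above the table). The printer is a fixed grey box 150 mm along the point's x, 100 mm along y; two yellow cells show in the bay. The bay's mouth is 92 mm along x by 56 mm along y, its edge 4 mm thick, hollow beneath. Only four 3 mm rubber feet at the corners stand above the top face. z is up
- printer_shut: the other printer, the same grey box (150 mm along its x, 100 mm along its y, 58 mm high), fixed, with a blue cover already clipped on; origin at the centre of its underside, z up. Which printer lies on the left and which on the right changes
- cover_grip (a point): centre of the finger grip of the loose blue cover. The grip is a bar 54 mm along the point's x, 14 mm wide along y, 18 mm high, in the middle of the cover's plate (112 mm along x, 72 mm along y, 4 mm thick), whose top is 9 mm below this point. The cover weighs about 60 g and stands on its corner pegs, grip up. z is up
- cover_seat (a point): centre of the underside of the loose cover's plate, 13 mm below cover_grip, same axes; 22 mm above the table at the start. Fully home when it lies at bay, x along the bay's x (either sense). The tabs meet the mouth's edge when it is about 13 mm above bay; from there it takes a press of some 10 to 20 N, then the plate stops on the top face
- cover: the loose cover; origin and axes as cover_seat. Four tapered corner pegs reach 22 mm below the plate and enter the bay's mouth with 2 mm to spare on each side (5 mm at their tips). A sprung tab with a wedge-shaped hook hangs at each short end
- tab_a (a joint): inward deflection in m of the sprung tab at the cover's +x end: 0 at rest (sprung out), about 0.004 while its hook passes the edge of the mouth, back to 0 once caught behind it
- tab_b (a joint): the same for the sprung tab at the cover's -x end
- tape: roll of brown packing tape lying flat, 97 mm across, 48 mm high; origin at the centre of its underside; to be left alone
- gift: blue gift carton 61 x 73 x 88 mm; origin at the centre of its underside; to be left alone
- marker: black and white marker pen lying down, 127 mm along its y, 17 mm thick; origin at the centre of its underside; to be left alone

How it is judged:
At the end, for the whole second after the job is handed in: The loose cover lies on the open printer's bay: the centre of its underside within 5 mm of the bay's centre and less than 2 mm above the top face, level within 2 degrees, its length along the bay's within 0.1 rad, both tabs sprung out again (deflection below 1.5 mm), at rest and released (horizontal distance between cover_seat and bay below 0.005 m and z of cover_seat in the frame of bay below 0.002 m and angle between the x axis of cover_seat and the x axis of bay, either way round below 0.1 rad and angle between cover_seat's own z axis and vertical below 0.035 rad and value of joint each of tab_a, tab_b below 0.0015 m and linear speed of cover below 0.02 m/s); the robot touches nothing.
It fails at once if the tape roll, the gift carton or the marker is moved by more than 30 mm (distance of any of tape, gift, marker from where it was at the start of the episode above 0.03 m).
It also fails if it takes over 38 s, if anything falls off the work surface, if the arm or the gripper's body presses on something with over 40 N, if the wrist force passes 120 N, or if a joint passes its speed limit or range.

## Working session

There is one attempt and no reset: what is moved stays moved. The work goes in short steps, Python scripts to look and compute and a shell command to move; the robot and the scene stay as the last step left them, time stands still between calls to the robot, and variables do not carry over. Pictures are saved under pics/ and viewed, at most 10 in all, crops included, and the job is handed in when it is done.

```bash
mkdir -p pics; cat > h.py <<'E'
import numpy as np,cv2
from plant import r,optics,workorder
def snap(n,f):
    c=optics.get_calibration(n); p,d=optics.snapshot(n)
    cv2.imwrite('pics/'+f+'.png',p[:,:,::-1]); np.savez('pics/'+f+'.npz',p=p,d=d,E=c['extrinsics'],K=[c['fx'],c['fy'],c['cx'],c['cy']])
def cloud(f):
    z=np.load('pics/'+f+'.npz'); d=z['d']; fx,fy,cx,cy=z['K']; v,u=np.mgrid[:400,:640]
    P=np.stack([(u-cx)/fx*d,(v-cy)/fy*d,d],-1); E=z['E']; W=(P-E[:3,3])@E[:3,:3]
    W[d==0]=np.nan
    return z['p'],W
E
python3 - <<'E'
from h import *
snap('top','top1'); snap('scene','sc1')
print(r.get_state(), r.grip_point_offset)
p,W=cloud('top1'); print(W[200,320],W[50,50],W[350,600])
E
```

```text
{'clock': 0.1, 'q': array([-1.16020278,  0.68989898, -0.1944989 ,  1.56622183,  0.15731393,
        0.90252024, -0.21509946]), 'qd': array([-0.00329384, -0.00220287,  0.00103315, -0.00101293, -0.00027318,
       -0.00178371,  0.00185445]), 'joint_torque': array([-3.30608564e-03, -5.28500462e+01, -1.27193704e+00, -1.53838152e+01,
       -5.26451727e-02,  1.89664635e-03,  5.31530873e-05]), 'tool_pos': array([0.22981073, 0.58060796, 0.23799527]), 'eef_rot': array([ 1.87251351e-01,  9.82311684e-01, -8.24738472e-04, -8.21554371e-05]), 'contact_force': array([0.44368516, 0.49938757, 0.23012071]), 'moment': array([-0.0116423 ,  0.01890894, -0.03347795]), 'finger_force': 0.0, 'opening': 1.002000428907413} -0.0187
[ 0.54640533  0.03436864 -0.00457943] [0.93165355 0.74563587 0.07402083] [-0.02279382 -1.17128935 -0.74807123]
```

View pics/top1.png

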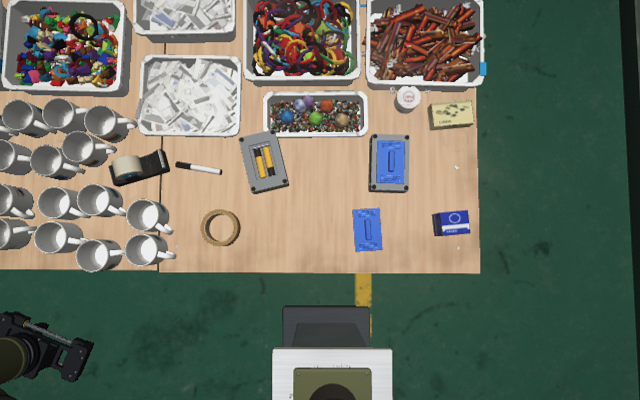

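View pics/sc1.png

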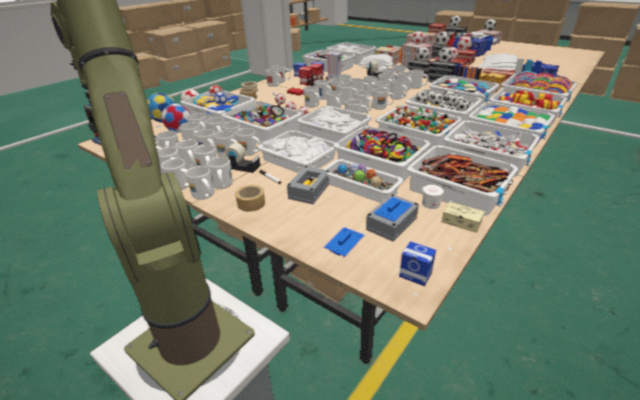

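The top view shows the open printer at pixel (264,162), the shut one at (389,163) and the loose cover at (367,230). The tape roll is at (220,227), the carton at (451,223) and the marker at (198,167). I'll measure these next.

```bash
python3 - <<'E'
from h import *
p,W=cloud('top1')
def rect(m,n):
    q=W[m]; R=cv2.minAreaRect(q[:,:2].astype(np.float32)*1000)
    b=cv2.boxPoints(R); e=b[1]-b[0],b[2]-b[1]; L=max(e,key=np.linalg.norm)
    print(n,len(q),'c mm',np.round(R[0],1),'size',np.round(R[1],1),'long ang deg',round(np.degrees(np.arctan2(L[1],L[0]))%180,1),'z',np.round(np.percentile(q[:,2],[2,50,98])*1000,1),'mean',np.round(q[:,:2].mean(0)*1000,1))
box=np.zeros((400,640),bool)
def B(u0,u1,v0,v1):
    m=box.copy(); m[v0:v1,u0:u1]=True; return m
P=p.astype(int); blue=(P[...,2]>P[...,0]+60)
z=W[...,2]
rect(B(345,392,200,256)&blue,'cover'); 
rect(B(345,392,200,256)&blue&(z>.034),'grip'); 
rect(B(235,295,125,200)&(z>.045)&(z<.065),'open printer top')
yel=(P[...,0]>P[...,2]+70)&(P[...,0]>150)
rect(B(248,280,140,185)&yel&(z<.055),'cells')
rect(B(360,415,128,198)&(z>.045),'shut'); rect(B(360,415,128,198)&blue,'shutcover'); rect(B(425,475,205,240)&(z>.02),'gift')
rect(B(195,245,205,250)&(z>.02),'tape')
rect(B(240,380,205,265)&(z>-.02)&~blue&(z<.02),'table')
s=r.get_state(); from scipy.spatial.transform import Rotation as R
print(R.from_quat(s['eef_rot']).as_matrix().round(3))
E
```

```text
cover 1107 c mm [466.5 -90.2] size [110.5  71.3] long ang deg 3.5 z [nan nan nan] mean [nan nan]
grip 108 c mm [466.5 -90.1] size [53.  13.7] long ang deg 5.4 z [37.  43.  48.2] mean [467.2 -89.8]
open printer top 1604 c mm [652.4 179.2] size [178.1 155.7] long ang deg 2.5 z [50.7 57.1 62.4] mean [652.5 183. ]
cells 260 c mm [645.6 185.2] size [77.8 40.3] long ang deg 13.6 z [27.9 33.7 39.2] mean [644.7 185.2]
shut 2207 c mm [ 650.3 -132.4] size [126.9 165.1] long ang deg 179.4 z [52.  59.9 79.9] mean [ 642.7 -144.3]
shutcover 1153 c mm [ 643.  -147.2] size [ 73.5 112. ] long ang deg 176.4 z [nan nan nan] mean [nan nan]
gift 808 c mm [ 483.3 -305.9] size [60.2 73.9] long ang deg 95.3 z [26.9 81.1 86.3] mean [ 482.8 -300.2]
tape 591 c mm [470.1 298.4] size [95.2 94.2] long ang deg 90.0 z [22.3 46.1 51.5] mean [469.2 298.4]
table 7263 c mm [452.5  62.7] size [160.4 379.4] long ang deg 90.2 z [-5.5 -0.6  4.3] mean [449.7  85.6]
[[-0.93   0.368 -0.   ]
 [ 0.368  0.93  -0.002]
 [-0.    -0.002 -1.   ]]
```

```bash
python3 -m creep '[{"grip":1,"spin":-7},{"grip":1,"spin":-7},{"grip":1,"spin":-7},{"grip":1,"spin":-7},{"grip":1,"spin":-7},{"grip":1,"tx":-1.65,"ty":-2.95},{"grip":1,"tx":-1.65,"ty":-2.95},{"grip":1,"tx":-1.65,"ty":-2.95}]' 20
python3 -m creep '[{"grip":1,"tx":-1.65,"ty":-2.95},{"grip":1,"tx":-1.65,"ty":-2.95},{"grip":1,"tx":-1.65,"ty":-2.95},{"grip":1,"tx":-1.65,"ty":-2.95},{"grip":1,"tx":-1.65,"ty":-2.95},{"grip":1,"tx":-1.65,"ty":-2.95},{"grip":1,"tx":-1.65,"ty":-2.95},{"grip":1,"tx":-1.65,"ty":-2.95}]'
python3 -m creep '[{"grip":1,"tx":-1.65,"ty":-2.95},{"grip":1,"tx":-1.65,"ty":-2.95},{"grip":1,"tx":-1.65,"ty":-2.95},{"grip":1,"tx":-1.65,"ty":-2.95},{"grip":1,"tx":-1.65,"ty":-2.95},{"grip":1},{"grip":1},{"grip":1}]'
python3 -c "
from h import *
snap('wrist','w1');print(r.get_state()['qd'].round(3))
p,W=cloud('w1');print(W[200,320],W[60,320],W[340,320])"
```

```text
[ 0.001 -0.001 -0.001 -0.004 -0.     0.     0.   ]
[ 0.52143419  0.47712774 -0.74721782] [ 0.03357477  0.66851812 -0.75101801] [0.44534156 0.4991975  0.06649235]$[0]: bad value
$[0]: bad value
$[0]: bad value
```

View pics/w1.png

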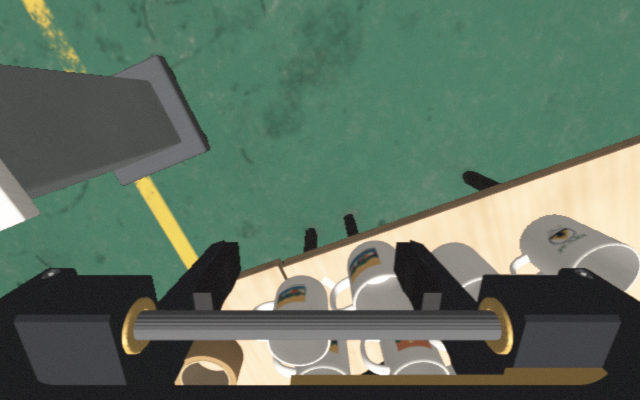

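```bash
python3 -m creep '[{"grip":1,"tx":0,"ty":0,"tz":0,"spin":-7},{"grip":1,"tx":0,"ty":0,"tz":0,"spin":-7},{"grip":1,"tx":0,"ty":0,"tz":0,"spin":-7},{"grip":1,"tx":0,"ty":0,"tz":0,"spin":-7},{"grip":1,"tx":0,"ty":0,"tz":0,"spin":-7},{"grip":1,"tx":-1.65,"ty":-2.95,"tz":0,"spin":0},{"grip":1,"tx":-1.65,"ty":-2.95,"tz":0,"spin":0},{"grip":1,"tx":-1.65,"ty":-2.95,"tz":0,"spin":0}]' 20
python3 -c "
from h import *
z=np.load('pics/w1.npz');E=z['E'];print(-E[:3,:3].T@E[:3,3],E[:3,:3],z['K'])"
```

```text
clock: 0.82
tool_pos: [0.2989, 0.5056, 0.2383]
eef_rot: [-0.118, 0.993, -0.0, -0.0]
contact_force: [1.2, 0.4, 0.9]
opening: 0.998
finger_force: 0.0
[0.15077866 0.61170611 0.38338514] [[ 0.3683373   0.92969156 -0.00111194]
 [ 0.87965818 -0.34812685  0.3240512 ]
 [ 0.30088057 -0.12033827 -0.94603889]] [290.97265322 290.97265322 316.92163693 198.41373389]
```

```bash
python3 -m creep '[{"grip":1,"tx":-2.2,"ty":-3.0,"tz":0,"spin":0},{"grip":1,"tx":-2.2,"ty":-3.0,"tz":0,"spin":0},{"grip":1,"tx":-2.2,"ty":-3.0,"tz":0,"spin":0},{"grip":1,"tx":-2.2,"ty":-3.0,"tz":0,"spin":0},{"grip":1,"tx":-2.2,"ty":-3.0,"tz":0,"spin":0},{"grip":1,"tx":-2.2,"ty":-3.0,"tz":0,"spin":0},{"grip":1,"tx":-2.2,"ty":-3.0,"tz":0,"spin":0},{"grip":1,"tx":-2.2,"ty":-3.0,"tz":0,"spin":0}]'
python3 -m creep '[{"grip":1,"tx":-2.2,"ty":-3.0,"tz":0,"spin":0},{"grip":1,"tx":-2.2,"ty":-3.0,"tz":0,"spin":0},{"grip":1,"tx":-2.2,"ty":-3.0,"tz":0,"spin":0},{"grip":1,"tx":-2.2,"ty":-3.0,"tz":0,"spin":0},{"grip":1,"tx":-2.2,"ty":-3.0,"tz":0,"spin":0},{"grip":1,"tx":0,"ty":0,"tz":0,"spin":0},{"grip":1,"tx":0,"ty":0,"tz":0,"spin":0}]'
python3 -c "
from h import *
snap('wrist','w2')"
```

```text
clock: 1.48
tool_pos: [0.5266, 0.3123, 0.2385]
eef_rot: [-0.117, 0.993, -0.0, -0.0]
contact_force: [0.5, 1.0, -0.1]
opening: 0.998
finger_force: 0.0
clock: 2.07
tool_pos: [0.6688, 0.1902, 0.2376]
eef_rot: [-0.114, 0.993, -0.001, -0.0]
contact_force: [-0.3, 1.3, 0.4]
opening: 0.998
finger_force: 0.0
```

View pics/w2.png

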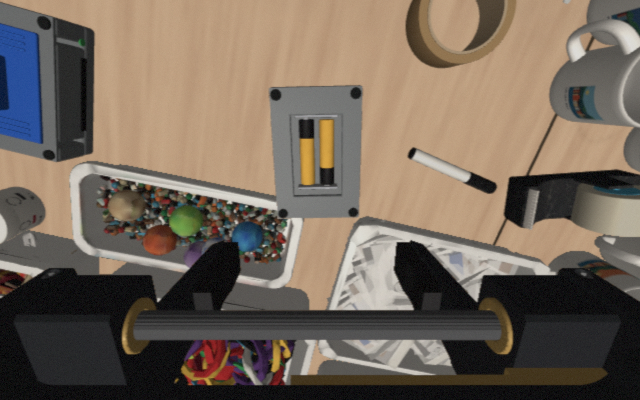

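The wrist view shows the open printer's top with corners near (272,87), (362,87), (357,217) and (278,216). The bay's mouth is centred at about (317,154), with nothing covering it. I'll fit it.

```bash
cat >> h.py <<'E'
def fit(q):
    R=cv2.minAreaRect(q[:,:2].astype(np.float32)*1000); b=cv2.boxPoints(R); L=max((b[1]-b[0],b[2]-b[1]),key=np.linalg.norm)
    return np.round(R[0],1),np.round(R[1],1),round((np.degrees(np.arctan2(L[1],L[0]))+90)%180-90,2)
E
python3 - <<'E'
from h import *
p,W=cloud('w2'); z=W[...,2]
m=np.zeros((400,640),np.uint8); m[80:225,262:370]=1
t=((z>.050)&(z<.066)&(m>0)).astype(np.uint8)
n,l,st,_=cv2.connectedComponentsWithStats(t); k=1+np.argmax(st[1:,4]); t=l==k
print('top',fit(W[t]),np.nanmedian(z[t]))
# hole: inner region not top, plane-project pixel edges on z=58mm
hole=((z<.050)&(m>0)).astype(np.uint8); hole[:105]=0;hole[200:]=0;hole[:,:285]=0;hole[:,350:]=0
d=np.load('pics/w2.npz');E=d['E'];fx,fy,cx,cy=d['K'];C=-E[:3,:3].T@E[:3,3]
def proj(mask,zz=.058):
    v,u=np.nonzero(mask); ray=np.stack([(u-cx)/fx,(v-cy)/fy,np.ones(len(u))],-1)@E[:3,:3]
    return C+ray*((zz-C[2])/ray[:,2])[:,None]
print('holeproj',fit(proj(hole)),hole.sum()); 
cnt=max(cv2.findContours((t).astype(np.uint8),cv2.RETR_EXTERNAL,cv2.CHAIN_APPROX_NONE)[0],key=len)
f=np.zeros((400,640),np.uint8);cv2.drawContours(f,[cnt],-1,1,-1); print('topproj',fit(proj(f)))
P=p.astype(int);y=(P[...,0]>P[...,2]+70)&(m>0)
E
```

```text
top (array([652.8, 176.7]), array([159. , 116.8]), np.float32(14.17)) 0.057437238693922546
holeproj (array([645.6, 183.3]), array([90.4, 55.1]), np.float32(13.85)) 3917
topproj (array([652. , 176.6]), array([156.8, 114.9]), np.float32(14.13))
```

```bash
python3 -m creep '[{"grip":1,"tx":0,"ty":0,"tz":0,"spin":4.5},{"grip":1,"tx":0,"ty":0,"tz":0,"spin":4.5},{"grip":1,"tx":2.2,"ty":-2.96,"tz":0,"spin":0},{"grip":1,"tx":2.2,"ty":-2.96,"tz":0,"spin":0},{"grip":1,"tx":2.2,"ty":-2.96,"tz":0,"spin":0},{"grip":1,"tx":2.2,"ty":-2.96,"tz":0,"spin":0},{"grip":1,"tx":2.2,"ty":-2.96,"tz":0,"spin":0},{"grip":1,"tx":2.2,"ty":-2.96,"tz":0,"spin":0}]'
python3 -m creep '[{"grip":1,"tx":2.2,"ty":-2.96,"tz":0,"spin":0},{"grip":1,"tx":2.2,"ty":-2.96,"tz":0,"spin":0},{"grip":1,"tx":2.2,"ty":-2.96,"tz":0,"spin":0},{"grip":1,"tx":0,"ty":0,"tz":0,"spin":0},{"grip":1,"tx":0,"ty":0,"tz":0,"spin":0},{"grip":1,"tx":0,"ty":0,"tz":0,"spin":0}]'
python3 -c "
from h import *
snap('wrist','w3')
p,W=cloud('w3');P=p.astype(int);blue=(P[...,2]>P[...,0]+60)&np.isfinite(W[...,2]);c=(np.hypot(W[...,0]-.4665,W[...,1]+.09)<.09)
m=blue&c
print(fit(W[m&(W[...,2]<.031)]),np.median(W[m][:,2]));g=m&(W[...,2]>.04);print(fit(W[g]),np.median(W[g][:,2]))
print(r.get_state()['tool_pos'],r.get_state()['eef_rot'])"
```

```text
clock: 2.78
tool_pos: [0.5472, 0.0072, 0.239]
eef_rot: [-0.04, 0.999, 0.0, -0.0]
contact_force: [0.2, 0.2, -0.1]
opening: 1.001
finger_force: 0.0
clock: 3.28
tool_pos: [0.4907, -0.0853, 0.2391]
eef_rot: [-0.04, 0.999, 0.001, 0.001]
contact_force: [-0.4, 0.4, -0.5]
opening: 0.998
finger_force: 0.0
(array([467.2, -92. ]), array([110.8,  70.6]), np.float32(3.73)) 0.025618987252125733
(array([467.2, -92.2]), array([53.6, 13.3]), np.float32(3.92)) 0.043090668967945084
[ 0.49107085 -0.08482052  0.23906772] [-4.02805849e-02  9.99187913e-01  7.23455572e-04  6.82581382e-04]
```

View pics/w3.png

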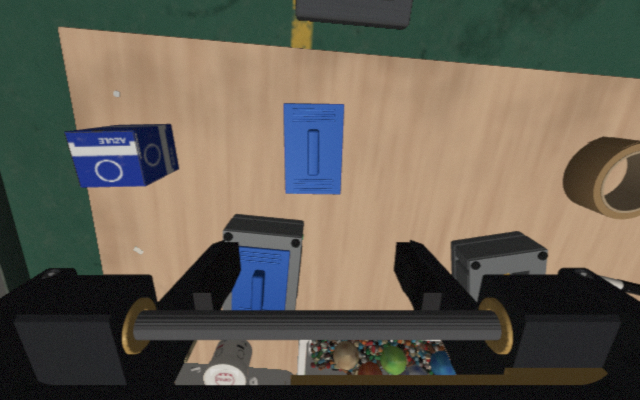

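The cover is in clear view at (314,148) and lies at (467.2,-92.1) mm, turned 3.8°. Its measured size and height match the given ones. Next I go down to it.

```bash
python3 -m creep '[{"grip":1,"tx":2.43,"ty":-0.57,"tz":0,"spin":0.8},{"grip":1,"tx":0,"ty":0,"tz":3.5,"spin":0},{"grip":1,"tx":0,"ty":0,"tz":3.5,"spin":0},{"grip":1,"tx":0,"ty":0,"tz":3.5,"spin":0},{"grip":1,"tx":0,"ty":0,"tz":3.5,"spin":0},{"grip":1,"tx":0,"ty":0,"tz":3.5,"spin":0},{"grip":1,"tx":0,"ty":0,"tz":1.5,"spin":0},{"grip":1,"tx":0,"ty":0,"tz":0,"spin":0}]' 40
python3 -c "
from h import *
s=r.get_state();print(s['tool_pos'],s['eef_rot'],s['contact_force'])"
```

```text
clock: 4.0
tool_pos: [0.4658, -0.0918, 0.0456]
eef_rot: [-0.034, 0.999, 0.001, -0.002]
contact_force: [-0.2, -0.6, -0.3]
opening: 0.998
finger_force: 0.0
[ 0.46582639 -0.09181953  0.04556454] [-3.40205761e-02  9.99417826e-01  8.71505453e-04 -2.41847869e-03] [-0.16281836 -0.61790715 -0.3045305 ]
```

```bash
python3 -m creep '[{"grip":1,"tx":-0.1,"ty":0,"tz":1.0,"spin":0},{"grip":1,"tx":0,"ty":0,"tz":0.7,"spin":0},{"grip":1,"tx":0,"ty":0,"tz":0,"spin":0},{"grip":-1,"tx":0,"ty":0,"tz":0,"spin":0},{"grip":-1,"tx":0,"ty":0,"tz":0,"spin":0},{"grip":-1,"tx":0,"ty":0,"tz":0,"spin":0},{"grip":-1,"tx":0,"ty":0,"tz":0,"spin":0},{"grip":-1,"tx":0,"ty":0,"tz":0,"spin":0}]' 40
python3 -m creep '[{"grip":-1,"tx":0,"ty":0,"tz":0,"spin":0},{"grip":-1,"tx":0,"ty":0,"tz":0,"spin":0},{"grip":-1,"tx":0,"ty":0,"tz":0,"spin":0},{"grip":-1,"tx":0,"ty":0,"tz":0,"spin":0}]'
```

```text
clock: 4.67
tool_pos: [0.4678, -0.0949, 0.0321]
eef_rot: [-0.031, 1.0, 0.0, 0.0]
contact_force: [-0.4, -1.4, 0.4]
opening: 0.644
finger_force: 0.0
clock: 5.0
tool_pos: [0.4676, -0.0948, 0.0317]
eef_rot: [-0.032, 1.0, 0.0, -0.0]
contact_force: [-0.2, 0.5, 0.0]
opening: 0.342
finger_force: 0.0
```

```bash
python3 -m creep '[{"grip":-1,"tx":0,"ty":0.25,"tz":0.25,"spin":0},{"grip":-1,"tx":0,"ty":0,"tz":0,"spin":0},{"grip":-1,"tx":0,"ty":0,"tz":0,"spin":0},{"grip":-1,"tx":0,"ty":0,"tz":0,"spin":0},{"grip":-1,"tx":0,"ty":0,"tz":0,"spin":0},{"grip":-1,"tx":0,"ty":0,"tz":0,"spin":0}]'
```

```text
clock: 5.5
tool_pos: [0.4674, -0.0923, 0.0292]
eef_rot: [-0.031, 1.0, 0.0, -0.0]
contact_force: [-0.8, -0.9, -0.7]
opening: 0.156
finger_force: 40.0
```

Gripped at 13.7 mm, which matches the 14 mm grip bar. Now I lift, turn and carry it over the bay.

```bash
python3 -m creep '[{"grip":-1,"tx":0,"ty":0,"tz":-2,"spin":0},{"grip":-1,"tx":0,"ty":0,"tz":-3.5,"spin":0},{"grip":-1,"tx":0,"ty":0,"tz":-3.5,"spin":0},{"grip":-1,"tx":0,"ty":0,"tz":-3.5,"spin":0},{"grip":-1,"tx":0,"ty":0,"tz":-1.5,"spin":-5.15},{"grip":-1,"tx":0,"ty":0,"tz":0,"spin":-5.15},{"grip":-1,"tx":-1.3,"ty":1.2,"tz":0,"spin":0},{"grip":-1,"tx":-2.65,"ty":2.5,"tz":0,"spin":0}]' 50
python3 -m creep '[{"grip":-1,"tx":-2.65,"ty":2.5,"tz":0,"spin":0},{"grip":-1,"tx":-2.65,"ty":2.5,"tz":0,"spin":0},{"grip":-1,"tx":-2.65,"ty":2.5,"tz":0,"spin":0},{"grip":-1,"tx":-2.65,"ty":2.5,"tz":0,"spin":0},{"grip":-1,"tx":-2.65,"ty":2.5,"tz":0,"spin":0},{"grip":-1,"tx":-2.65,"ty":2.5,"tz":0,"spin":0},{"grip":-1,"tx":-2.65,"ty":2.5,"tz":0,"spin":0},{"grip":-1,"tx":-1.39,"ty":1.3,"tz":0,"spin":0}]'
python3 -m creep '[{"grip":-1,"tx":0,"ty":0,"tz":0,"spin":0},{"grip":-1,"tx":0,"ty":0,"tz":0,"spin":0},{"grip":-1,"tx":0,"ty":0,"tz":0,"spin":0}]'
python3 - <<'E'
from h import *
snap('wrist','w4');snap('scene','sc4')
s=r.get_state();print(s['tool_pos'],s['eef_rot'],s['opening'],s['finger_force'])
p,W=cloud('w4');P=p.astype(int);blue=(P[...,2]>P[...,0]+60)&np.isfinite(W[...,2])
t=s['tool_pos'];m=blue&(np.hypot(W[...,0]-t[0],W[...,1]-t[1])<.09)&(W[...,2]>t[2]-.03)
q=W[m];print(fit(q),np.percentile(q[:,2],[5,50,95]))
q=W[m&(W[...,2]<t[2]+.003)]; A=np.c_[q[:,:2]-t[:2],np.ones(len(q))];print('plane',np.linalg.lstsq(A,q[:,2],rcond=None)[0],len(q))
E
```

```text
clock: 6.17
tool_pos: [0.4942, -0.0519, 0.1692]
eef_rot: [-0.117, 0.993, -0.002, -0.002]
contact_force: [1.0, -0.3, -0.7]
opening: 0.154
finger_force: 50.0
clock: 6.83
tool_pos: [0.6462, 0.1889, 0.1692]
eef_rot: [-0.123, 0.992, 0.002, 0.001]
contact_force: [-0.3, 0.3, -1.5]
opening: 0.151
finger_force: 50.0
clock: 7.08
tool_pos: [0.6445, 0.1818, 0.1686]
eef_rot: [-0.121, 0.993, -0.001, -0.001]
contact_force: [-0.3, -0.7, -1.6]
opening: 0.149
finger_force: 50.0
[0.64472211 0.18126418 0.16899333] [-1.20185246e-01  9.92750867e-01 -9.13291183e-04 -6.23064483e-04] 0.15152488561466368 49.9990975856781
(array([636.2, 179.5]), array([95.3, 71.4]), np.float32(13.76)) [0.16416222 0.16528677 0.18313695]
plane [-0.00310363 -0.00388344  0.16503014] 11309
```

View pics/w4.png

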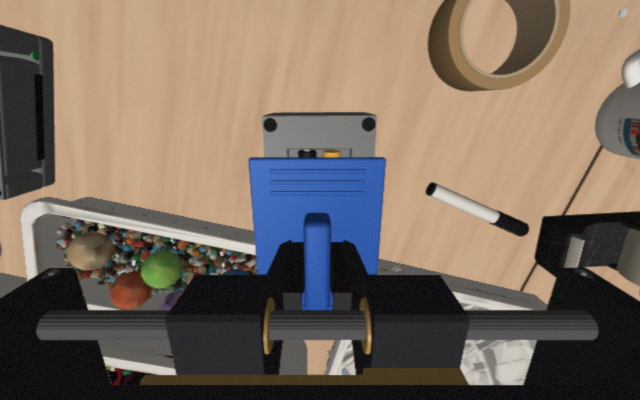

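The cover is held level in the grip, with its near edge at row 157. It needs about 2 mm of shift to sit over the bay.

```bash
python3 -m creep '[{"grip":-1,"tx":-0.15,"ty":0.16,"tz":1.5,"spin":0},{"grip":-1,"tx":0,"ty":0,"tz":2.5,"spin":0},{"grip":-1,"tx":0,"ty":0,"tz":2.3,"spin":0},{"grip":-1,"tx":0,"ty":0,"tz":0,"spin":0},{"grip":-1,"tx":0,"ty":0,"tz":0,"spin":0},{"grip":-1,"tx":0,"ty":0,"tz":0,"spin":0}]' 60
python3 - <<'E'
from h import *
snap('wrist','w5')
s=r.get_state();print(s['tool_pos'],s['eef_rot'],s['contact_force'])
p,W=cloud('w5');P=p.astype(int);blue=(P[...,2]>P[...,0]+60)&np.isfinite(W[...,2])
t=s['tool_pos'];m=blue&(np.hypot(W[...,0]-t[0],W[...,1]-t[1])<.09)&(W[...,2]>t[2]-.03)
c,sz,a=fit(W[m]); u=np.array([np.cos(np.radians(a)),np.sin(np.radians(a))]); print(c,sz,a,'cover centre',c+u*(56-max(sz)/2))
# printer near edge & sides
z=W[...,2]; k=(z>.05)&(z<.064)&(np.hypot(W[...,0]-.6456,W[...,1]-.1833)<.1)&~blue
q=(W[k][:,:2]-[.6456,.1833])@np.array([[np.cos(.2417),-np.sin(.2417)],[np.sin(.2417),np.cos(.2417)]])
q=q[q[:,0]<-.055]; print('printer frame near-end extents x,y', np.percentile(q,[1,99],axis=0)*1000)
E
```

```text
clock: 7.68
tool_pos: [0.6468, 0.1854, 0.1069]
eef_rot: [-0.121, 0.993, 0.0, 0.0]
contact_force: [0.8, -0.6, -0.7]
opening: 0.156
finger_force: 60.0
[0.64720671 0.18573613 0.10750715] [-1.20884271e-01  9.92665879e-01  4.08122710e-04  1.13129053e-03] [ 0.17532054 -0.09018386  0.17018526]
[638.5 183.3] [95.3 71.7] 13.78 cover centre [646.60966623 185.28892366]
printer frame near-end extents x,y [[-73.88704438 -47.89573426]
 [-55.44881166  47.93181087]]
```

View pics/w5.png

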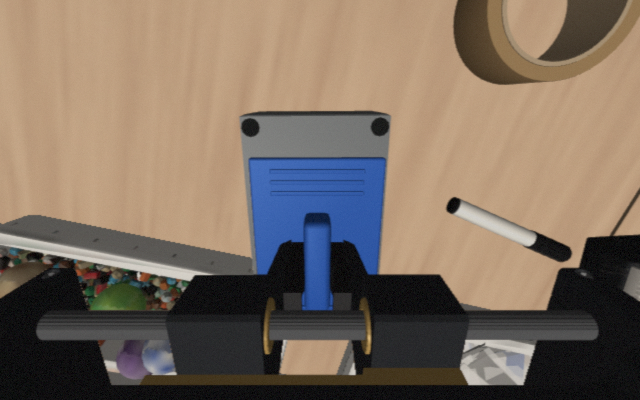

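Bay centre confirmed: the printer's near end is at −74 mm and its sides at ±48 mm. The cover sits about 2 mm off, so I'll correct that, lower it and re-measure.

```bash
cat > m.py <<'E'
from h import *
import sys
f=sys.argv[1]; snap('wrist',f); s=r.get_state(); t=s['tool_pos']
print('tcp',t.round(4),s['eef_rot'].round(4),'F',s['contact_force'].round(1))
p,W=cloud(f);P=p.astype(int);blue=(P[...,2]>P[...,0]+60)&np.isfinite(W[...,2])
m=blue&(np.hypot(W[...,0]-.6456,W[...,1]-.1833)<.09)
c,sz,a=fit(W[m]); u=np.array([np.cos(np.radians(a)),np.sin(np.radians(a))]); cc=c+u*(56-max(sz)/2)
b=np.radians(t*0+13.85)[0]; e=np.array([645.6,183.3])-cc
print(sz,a,'cover',cc.round(1),'zplate',np.nanpercentile(W[m][:,2],[5,50]).round(4),'need tx,ty mm',(-e@[np.cos(b),np.sin(b)]).round(2),(e@[-np.sin(b),np.cos(b)]).round(2))
E
python3 -m creep '[{"grip":-1,"tx":0.14,"ty":-0.17,"tz":0.6,"spin":0},{"grip":-1,"tx":0,"ty":0,"tz":0.6,"spin":0},{"grip":-1,"tx":0,"ty":0,"tz":0,"spin":0},{"grip":-1,"tx":0,"ty":0,"tz":0,"spin":0},{"grip":-1,"tx":0,"ty":0,"tz":0,"spin":0}]'; python3 m.py w6
```

```text
clock: 8.15
tool_pos: [0.6454, 0.1836, 0.0943]
eef_rot: [-0.121, 0.993, 0.0, 0.0]
contact_force: [0.3, 0.3, -0.6]
opening: 0.147
finger_force: 60.0
tcp [0.6455 0.1836 0.0944] [-1.211e-01  9.926e-01  1.000e-04  2.000e-04] F [-0.1  1.  -0.7]
[95.5 79.3] 14.04 cover [644.3 187.1] zplate [0.0898 0.091 ] need tx,ty mm -0.35 -4.0
```

```bash
sed -i "s/m=blue&(np.hypot/m=blue\&(abs(W[...,2]-t[2]+.004)<.004)\&(np.hypot/" m.py; python3 -m creep '[{"grip":-1,"tx":0,"ty":0,"tz":0.5,"spin":0},{"grip":-1,"tx":0,"ty":0,"tz":0.5,"spin":0},{"grip":-1,"tx":0,"ty":0,"tz":0.4,"spin":0},{"grip":-1,"tx":0,"ty":0,"tz":0,"spin":0},{"grip":-1,"tx":0,"ty":0,"tz":0,"spin":0}]'; python3 m.py w7
```

```text
clock: 8.62
tool_pos: [0.6456, 0.1836, 0.08]
eef_rot: [-0.121, 0.993, 0.0, 0.0]
contact_force: [0.5, -0.6, -0.4]
opening: 0.154
finger_force: 60.0
tcp [0.6455 0.1836 0.0801] [-1.211e-01  9.926e-01  1.000e-04  1.000e-04] F [ 1.6  0.5 -1.4]
[95.7 71.5] 13.88 cover [645.3 183.4] zplate [0.0754 0.0764] need tx,ty mm -0.27 -0.12
```

The pegs are in the mouth with no contact force and within 0.3 mm of centre. Now I press.

```bash
python3 -m creep '[{"grip":-1,"tx":0,"ty":0,"tz":0.3,"spin":0},{"grip":-1,"tx":0,"ty":0,"tz":0.3,"spin":0},{"grip":-1,"tx":0,"ty":0,"tz":0.3,"spin":0},{"grip":-1,"tx":0,"ty":0,"tz":0.2,"spin":0},{"grip":-1,"tx":0,"ty":0,"tz":0,"spin":0}]'; python3 -m creep '[{"grip":-1,"tx":0,"ty":0,"tz":0.2,"spin":0},{"grip":-1,"tx":0,"ty":0,"tz":0.1,"spin":0},{"grip":-1,"tx":0,"ty":0,"tz":0,"spin":0}]';python3 m.py w8
```

```text
clock: 9.08
tool_pos: [0.6458, 0.184, 0.0697]
eef_rot: [-0.121, 0.993, 0.0, 0.001]
contact_force: [2.0, 0.3, 2.7]
opening: 0.151
finger_force: 60.0
clock: 9.33
tool_pos: [0.6446, 0.1832, 0.0654]
eef_rot: [-0.121, 0.993, -0.0, -0.001]
contact_force: [0.2, -0.2, -0.7]
opening: 0.154
finger_force: 60.0
tcp [0.6446 0.1832 0.0654] [-1.212e-01  9.926e-01 -2.000e-04 -8.000e-04] F [ 0.4  0.4 -0.9]
[95.6 72. ] 13.9 cover [644.3 183.3] zplate [0.0609 0.0619] need tx,ty mm -1.31 -0.29
```

```bash
python3 -m creep '[{"grip":-1,"tx":0,"ty":0,"tz":0.1,"spin":0},{"grip":-1,"tx":0,"ty":0,"tz":0.1,"spin":0},{"grip":-1,"tx":0,"ty":0,"tz":0,"spin":0}]'
```

```text
clock: 9.63
tool_pos: [0.6447, 0.1831, 0.065]
eef_rot: [-0.121, 0.993, -0.0, -0.001]
contact_force: [-3.0, -0.9, 8.0]
opening: 0.151
finger_force: 60.0
```

```bash
python3 -m creep '[{"grip":-1,"tx":0,"ty":0,"tz":0.2,"spin":0},{"grip":-1,"tx":0,"ty":0,"tz":0.2,"spin":0},{"grip":-1,"tx":0,"ty":0,"tz":0,"spin":0}]'
```

```text
clock: 9.88
tool_pos: [0.6448, 0.1831, 0.0649]
eef_rot: [-0.121, 0.993, -0.001, -0.0]
contact_force: [-10.5, -4.0, 32.3]
opening: 0.152
finger_force: 60.0
```

It has come to a hard stop at 32 N. Next I unload with a light tug to check the tabs, then release.

```bash
python3 -m creep '[{"grip":-1,"tx":0,"ty":0,"tz":-0.6,"spin":0},{"grip":-1,"tx":0,"ty":0,"tz":-0.2,"spin":0},{"grip":-1,"tx":0,"ty":0,"tz":0,"spin":0}]'; python3 -m creep '[{"grip":-1,"tx":0,"ty":0,"tz":0.1,"spin":0},{"grip":0.2,"tx":0,"ty":0,"tz":0,"spin":0},{"grip":0.2,"tx":0,"ty":0,"tz":0,"spin":0},{"grip":0.2,"tx":0,"ty":0,"tz":0,"spin":0},{"grip":0.2,"tx":0,"ty":0,"tz":0,"spin":0},{"grip":0.2,"tx":0,"ty":0,"tz":0,"spin":0},{"grip":0.2,"tx":0,"ty":0,"tz":0,"spin":0},{"grip":0.2,"tx":0,"ty":0,"tz":0,"spin":0}]' 20
```

```text
clock: 10.13
tool_pos: [0.6446, 0.1831, 0.0667]
eef_rot: [-0.121, 0.993, -0.0, -0.001]
contact_force: [2.2, 0.5, -9.2]
opening: 0.151
finger_force: 60.0
clock: 10.8
tool_pos: [0.6454, 0.1835, 0.0674]
eef_rot: [-0.121, 0.993, 0.0, 0.0]
contact_force: [0.7, 0.0, -0.1]
opening: 0.597
finger_force: 0.0
```

```bash
python3 -m creep '[{"grip":0.2,"tx":0,"ty":0,"tz":-2,"spin":0},{"grip":0.2,"tx":0,"ty":0,"tz":-3.5,"spin":0},{"grip":0.2,"tx":0,"ty":0,"tz":-3.5,"spin":0},{"grip":0.2,"tx":-1.5,"ty":0,"tz":-3.5,"spin":0},{"grip":0.2,"tx":-1.5,"ty":0,"tz":-2,"spin":0},{"grip":0.2,"tx":0,"ty":0,"tz":0,"spin":0},{"grip":0.2,"tx":0,"ty":0,"tz":0,"spin":0},{"grip":0.2,"tx":0,"ty":0,"tz":0,"spin":0}]'
python3 - <<'E'
from h import *
snap('wrist','w9');p,W=cloud('w9');P=p.astype(int);z=W[...,2]
n=np.hypot(W[...,0]-.6456,W[...,1]-.1833)<.1
b=(P[...,2]>P[...,0]+60)&n&(z>.04)
print(fit(W[b]))
q=W[b&(z<.067)];print('plate z',np.median(q[:,2]),'tilt',np.linalg.lstsq(np.c_[q[:,:2]-q[:,:2].mean(0),np.ones(len(q))],q[:,2],rcond=None)[0])
g=n&~b&(z>.05)&(z<.07);print('top z',np.median(z[g]))
print(r.get_state()['contact_force'])
E
```

```text
clock: 11.47
tool_pos: [0.6733, 0.1902, 0.2109]
eef_rot: [-0.121, 0.993, -0.0, -0.001]
contact_force: [0.3, 0.2, -0.5]
opening: 0.603
finger_force: 0.0
(array([645. , 180.8]), array([111.2,  76.6]), np.float32(13.79))
plate z 0.06154018249661779 tilt [ 0.00067223 -0.00075814  0.06154751]
top z 0.057455622986791334
[-0.47592233  0.18543519 -0.11377912]
```

View pics/w9.png

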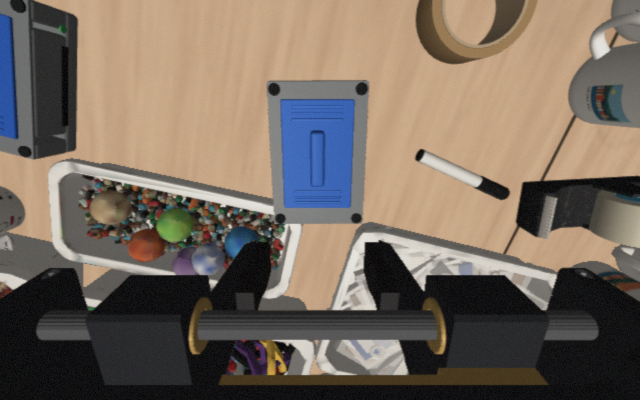

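The cover lies flush and centred on the printer at (317,153). Its plate is 4.1 mm above the top face, which is its own thickness, and it is level. The gripper is clear.

```bash
python3 -c "
from h import *
print(workorder.finish_job())"
```

```text
the job is handed in; nothing more can be done
None
```

I clipped the cover onto the open bay and handed the job in at about 11.5 s: it lies flush, level and centred, held against a 9 N tug, and is released. The tape roll, gift carton and marker were not touched; no verdict came back from the hand-in.

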